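# Wedge a plywood rack tight in its gluing jig

### The job

Clamp the plywood rack in its gluing jig: lay the beech wedge flat on the jig's board with its thin end in the mouth of the slot beside the rack and let go of it while it is still loose, then tap or push it in at its thick end, gently, until it locks and holds the rack tight against the fence. A push of 15 to 20 N on the wedge is right; while it tightens never push it with more than 30 N nor squeeze the rack with more than 25 N, and leave the packing block, the glue bottle and the sanding block where they are.

Things in the scene. Friction and masses are not known exactly. Their poses are not given: they have to be found in the camera images.
- wedge_center (a point): Loose beech wedge lying on the table, 119 mm long, 36 mm high, 60 g: the centre point, half-way up and mid-length. Its x axis points along the flat side to the thin end. The butt (thick end) is 60 mm behind this point (-x), 29 mm thick; at this point it is 21.5 mm thick (10.75 mm to each side), at the thin end 15 mm with a rounded nose 12 mm wide. -y side flat; +y side slopes 1 in 8.
- wedge_tip (a point): Foremost point of the wedge's rounded nose, half-way up: 59 mm ahead of and 3 mm to the -y side of the wedge's centre. The middle of the butt is 60 mm behind and 4 mm to the +y side of the centre. Pushed askew (off the middle of the butt, or not along the jig's x) or while pressed down on the board by fingers that sag, the wedge jams: it feels tight but holds little. Keep the push level (little vertical force), back off and push again.
- jig: Fixed plywood base board of the gluing jig, 280 x 160 mm, 12 mm thick; origin at the centre of its underside, on the table. x axis: the way the wedge is driven, away from the robot. On it stand a block (30 mm high, at -y, its face parallel to x) and, turned 7.1 degrees clockwise from x, the fence, the rack and a 30 mm high end stop. x from -140 to -45 mm is open board on which to lay the wedge.
- slot_mouth (a point): Point on the board's top in the middle of the slot's mouth (jig x = -45, y = -23 mm; axes as the jig). From here the slot runs on in +x, narrowing 1 in 8 like the wedge, between the rack and the 116 mm long block, whose face is 12 mm to -y of here. The block was set by hand, up to 3 mm off in y: the tight wedge's butt ends 33 mm behind (-x of) the mouth, give or take 25 mm.
- pad: Firm rubber strip that faces the fence, 160 mm long, 26 mm high, 6 mm thick; x axis along the fence; origin at the middle of its length and thickness, at board level. The rack is pressed against its -y face, 3 mm from the origin. It yields 1 mm for each 20 N, so the push grows over the last 5 to 10 mm of the wedge's travel. Behind it is the fence, a fixed beech batten 14 mm thick, 30 mm high.
- rack_center (a point): Loose plywood rack (the work), an open channel with slotted sides, 150 mm long in x, 60 mm wide in y, 32 mm high, about 160 g: its centre, half-way up. x axis along the fence. It starts 1 to 4 mm off the rubber and 1 to 7 mm short of the end stop; the wedge carries it along to them. Its -y side is a wall of the slot.
- packer: Bystander: straight beech packing block (not tapered), 110 x 22 mm, 30 mm high; origin at the centre of its underside.
- glue: Bystander: white glue bottle, 56 mm across, 150 mm tall, standing; origin at the centre of its underside.
- sander: Bystander: cork sanding block 100 x 60 mm, 32 mm high; origin at the centre of its underside.

How it is judged:
On the way:
1. the wedge lies with its thin end in the slot's mouth, let go of, still loose (y of wedge_tip in the frame of jig between -0.045 and -0.01 m and z of wedge_center in the frame of jig between 0.026 and 0.036 m and x of wedge_tip in the frame of jig above -0.043 m and contact force between the fingers and wedge below 0.5 N and contact force between rack and pad below 4 N), for 0.2 s.
At the end, for the whole second after the job is handed in: The wedge lies flat in the slot, let go of, at rest, its nose at least 40 mm past the mouth, and by itself holds the rack with at least 4 N against the fence; the rack sits flat on the board and square to the fence (within 0.03 rad) (y of wedge_tip in the frame of jig between -0.045 and -0.01 m and z of wedge_center in the frame of jig between 0.026 and 0.036 m and x of wedge_tip in the frame of jig above 0 m and contact force between wedge and rack above 4 N and contact force between rack and pad above 4 N and angle between the x axis of rack_center and the x axis of pad, either way round below 0.03 rad and z of rack_center in the frame of jig below 0.032 m and angle between rack_center's own z axis and vertical below 0.04 rad and linear speed of each of wedge, rack below 0.005 m/s); the robot touches nothing.
It fails at once if the wedge is pushed (or gripped) with more than 30 N while it tightens the rack on the fence (contact force between the fingers and wedge above 30 N and contact force between rack and pad above 3 N).
It fails at once if the rack is squeezed against the fence with more than 25 N (contact force between rack and pad above 25 N).
It fails at once if the packing block is moved more than 20 mm (distance of packer from where it was at the start of the episode above 0.02 m).
It fails at once if the glue bottle is moved more than 20 mm (distance of glue from where it was at the start of the episode above 0.02 m).
It fails at once if the sanding block is moved more than 20 mm (distance of sander from where it was at the start of the episode above 0.02 m).
It also fails if it takes over 72 s, if anything falls off the work surface, if the arm or the gripper's body presses on something with over 40 N, if the wrist force passes 120 N, or if a joint passes its speed limit or range.

### The arm

A 6-joint arm with a two-finger parallel gripper is mounted at the origin on the work surface. World frame = base frame: x ahead of the robot, y to its left, z up, the work surface at z = 0. Lengths are in m, angles in rad, forces in N, time in s.
With the tool pointing down it reaches from about 0.35 to 0.85 m from the base axis. Payload 8.1 kg.
Tool frame: the origin (TCP) lies on the centre line of the jaws, within the pads' length; the fingertips stand ctrl.finger_overhang ahead of it and the grasp point (between the pads) lies 3 mm ahead of it (ctrl.finger_overhang is the distance from the TCP to the fingertips, in m); z points along the fingers, y is the line along which they close (so a half turn about z gives the same grasp; the last joint's range is limited). The gripper opens to 85 mm and grips with 20 to 120 N. Pads are 22 mm wide; open, the fingers measure 114 mm over their backs; the gripper's body (76 mm by 85 mm) begins 54 mm behind the grasp point. The pads swing forward as they close: fully open they stand 13 mm farther back than shut.
Start: joints at [-1.187, 0.13, 1.488, -0, 1.523, -0.085], TCP at [0.271, -0.535, 0.253] pointing down, gripper open.
Joint ranges: [-2.96, 2.96], [-0.89, 2.26], [0.02, 2.5], [-1.34, 4.48], [0, 2.73], [-2.66, 2.66]. Speed limits (rad/s): [2.39, 2.39, 2.79, 3.14, 3.14, 3.14].

### API

Orientations are given as [roll, pitch, yaw] about the fixed x, y, z axes, in that order (R = Rz(yaw) Ry(pitch) Rx(roll)).
In Python, from plant import ctrl, read_camera, trace gives the robot as it stands.
- The arm moves only by the tool servo_tool, never from a script. Its argument "commands" is a list of rows, each an object with "claw": the opening in per cent of the stroke, from 0 (shut) to 100 (fully open); "slide": the shift along the world's x, y, z in cm, a list of three; "rotation": the turn, a rotation vector about the world's x, y, z in degrees, a list of three. In form: [{"claw": claw, "slide": [tx, ty, tz], "rotation": [wx, wy, wz]}, ...]. A call has 1 to 5 rows; each row is the pose to reach, as a shift and turn from the pose commanded when the call began; what a row does not reach only later rows make up. A row lasts 1/10 s, in which the tool goes at most 50 mm and 8.59 degrees, less where a joint would pass 70% of its speed; a pose out of reach is approached as far as the arm can. A call with a gripper value outside its range is refused whole. The fingers move at their own pace and stop on an object; the grip force is fixed at half the most. Time passes only in rows, so rows that repeat a pose let the fingers close. It gives the time, the measured TCP pose, the force, the opening and the grip force at its end, in the units of the state.
- ctrl.state(): the state, without advancing time (a new reading comes with each control period).
- read_camera(name): name is "side" or "top" or "wrist"; returns a dict with "pixels" (480x640x3 uint8, blue, green, red), "intrinsics" (3x3 intrinsics, pixels), "extrinsics" (4x4, takes a point from camera to world coordinates). Camera axes: x right, y down, z forward; pixel columns grow to the right and rows downward; lengths in m; the calibration is good to about 2 mm. A picture is of the moment at which its call begins. There is no depth.
- ctrl.hand_in(): hands the job in; it is judged then, once.
Trained networks look in the newest picture that a camera, given by its name, has taken for a name from the list of things; names that differ only in an ending like _2 or _b are one class to them, and where a whole thing is asked for, a point or a joint stands for the part that bears it (a point fixed in the world has none). Each returns a list of dicts, best first, with "conf" (0 to 1); they miss things now and then, are a little off and sometimes report something else, mostly with a low value. They report only what shows in the picture. A call takes as long as a camera call.
- trace(query, camera): "pixels" (480x640 bool, what is visible of it) and "box" ([left, top, width, height] in pixels, round what is visible of it).
The state is a dict: "time_s": time; "joint_pos": joint angles; "qd": joint speeds; "joint_torque": joint torques, N m; "tcp_pos": TCP position; "tcp_rot": TCP orientation; "ft_force": force on the tool from outside, world axes, zero at the start; "torque": the same for the moment, N m; "finger_gap": finger opening in m; "gripper_force": force on a finger pad.
Only numpy, scipy, OpenCV 4.12 (cv2) and the standard library are available. Lean on these libraries where they do the work, as an engineer would, in place of code of your own. Each camera call takes 0.05 s, during which the arm holds its last target. There are 200 camera calls.

## Working session

There is one attempt and no reset: what is moved stays moved. The work goes in short steps, Python scripts to look and compute and a tool call to move; the robot and the scene stay as the last step left them, time stands still between calls to the robot, and variables do not carry over. Pictures are saved under pics/ and viewed, at most 10 in all, crops included, and the job is handed in when it is done.

Besides the shell and the picture viewer there is one more tool, called after "Emit:" in YAML: its name, and indented under it one key for each argument. servo_tool: Moves the arm, as the interface text tells. Its arguments: {"type":"object","properties":{"commands":{"type":"array","items":{"type":"object","properties":{"claw":{"type":"number"},"slide":{"type":"array","items":{"type":"number"}},"rotation":{"type":"array","items":{"type":"number"}}}}}},"required":["commands"]}

```bash
ls; mkdir -p pics; cat > h.py <<'E'
import numpy as np, cv2
from plant import ctrl, read_camera, trace
def shot(c,fn=None):
    d=read_camera(c)
    if fn: cv2.imwrite('pics/'+fn,d['pixels'])
    return d
def toworld(d,uv,z):
    K,T=np.array(d['intrinsics']),np.array(d['extrinsics'])
    uv=np.atleast_2d(np.array(uv,float))
    r=np.c_[uv,np.ones(len(uv))]@np.linalg.inv(K).T@T[:3,:3].T
    o=T[:3,3]
    return o+r*((z-o[2])/r[:,2])[:,None]
def proj(d,P):
    K,T=np.array(d['intrinsics']),np.array(d['extrinsics'])
    p=(np.atleast_2d(P)-T[:3,3])@T[:3,:3]@K.T
    return p[:,:2]/p[:,2:]
E
python3 - <<'E'
from h import *
d=shot('top','top1.png');s=shot('side','side1.png')
print(np.array(d['extrinsics']).round(3),d['intrinsics'])
print(ctrl.state(),ctrl.finger_overhang)
for q in ['wedge_center','jig','rack_center','pad','packer','glue','sander']:
  for r in trace(q,'top')[:2]: 
    print(q,r['conf'],r['box'])
    m=r['pixels'].astype(np.uint8); c,_=cv2.findContours(m,0,1); c=max(c,key=cv2.contourArea)
    b=cv2.boxPoints(cv2.minAreaRect(c)); print(toworld(d,b,0.03)[:,:2].round(4).tolist())
E
```

```text
pics
[[ 0.206 -0.957  0.206  0.38 ]
 [-0.979 -0.202  0.038 -0.016]
 [ 0.005 -0.209 -0.978  0.98 ]
 [ 0.     0.     0.     1.   ]] [[500.68532495   0.         309.64436397]
 [  0.         500.68532495 244.40362503]
 [  0.           0.           1.        ]]
{'time_s': 0.1, 'joint_pos': array([-1.18737477e+00,  1.31088400e-01,  1.48919047e+00,  1.82959673e-05,
        1.52299702e+00, -8.54064648e-02]), 'qd': array([ 0.00217645, -0.00307343, -0.00295918,  0.00127564,  0.00117813,
       -0.00117346]), 'joint_torque': array([ 1.21419202e-03, -5.70955074e+01, -5.01940405e+01, -1.71424463e-04,
        8.25043389e-03,  6.02584282e-05]), 'tcp_pos': array([ 0.27095242, -0.53481579,  0.25233662]), 'tcp_rot': array([-3.13991710e+00, -1.61792056e-04,  4.68826992e-01]), 'ft_force': array([-0.28937593,  0.22785823,  0.01124507]), 'torque': array([-0.01930149, -0.0206451 , -0.05941479]), 'gripper_force': 0.0, 'finger_gap': 0.08550730125950991} 0.022
wedge_center 0.87 [439.5, 248.6, 19.6, 67.8]
[[0.6212, -0.2283], [0.6288, -0.2644], [0.5086, -0.2819], [0.5012, -0.2468]]
jig 0.94 [271.4, 143.2, 119.4, 152.6]
[[0.5245, 0.0869], [0.8065, 0.0409], [0.7728, -0.1208], [0.4961, -0.0665]]
rack_center 0.85 [302.8, 156.3, 69.6, 73.4]
[[0.628, 0.0485], [0.7723, -0.0144], [0.7433, -0.0725], [0.6009, -0.0085]]
pad 0.79 [297.2, 157.9, 48.1, 66.9]
[[0.6203, 0.0595], [0.7706, -0.0025], [0.7662, -0.0117], [0.6162, 0.0505]]
packer 0.8 [169.0, 242.8, 23.3, 58.0]
[[0.5222, 0.2904], [0.5321, 0.2608], [0.4249, 0.2195], [0.4153, 0.2485]]
glue 0.89 [121.2, 132.6, 42.0, 48.5]
[[0.7022, 0.4548], [0.7508, 0.4234], [0.6767, 0.3245], [0.6296, 0.3562]]
sander 0.9 [485.5, 212.0, 47.3, 59.8]
[[0.6152, -0.3145], [0.7244, -0.3321], [0.7163, -0.4018], [0.6078, -0.3828]]
```

```bash
python3 - <<'E'
import cv2
a=cv2.imread('pics/top1.png')[130:330,240:560]
cv2.imwrite('pics/c1.png',cv2.resize(a,None,fx=2.5,fy=2.5,interpolation=2))
E
```

```text
(no output)
```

View pics/c1.png

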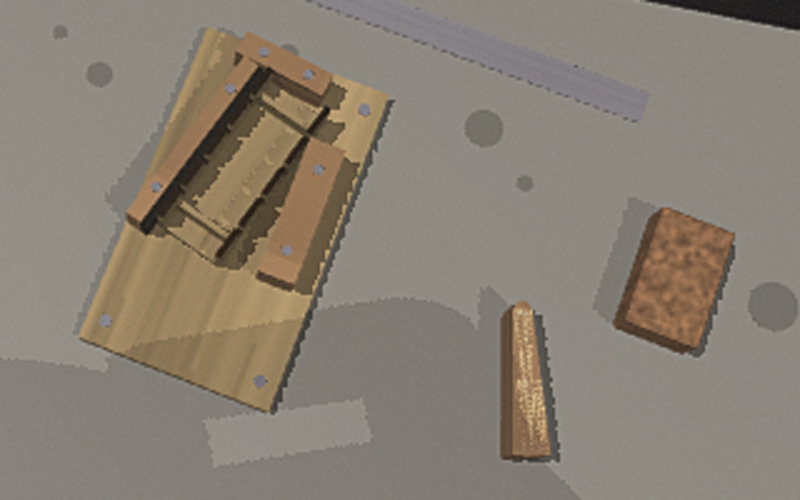

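View pics/side1.png

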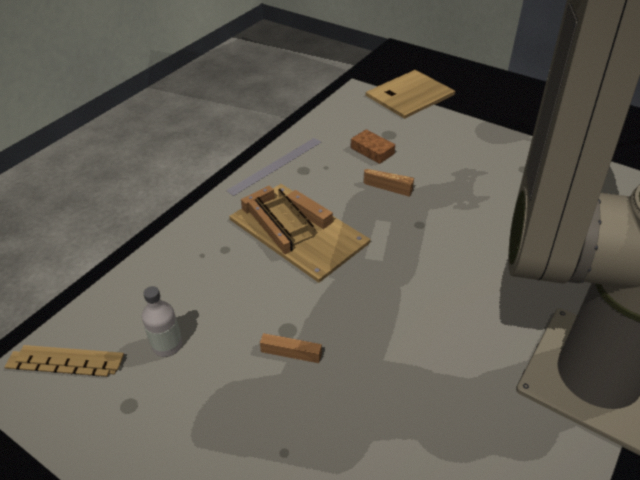

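The top view shows the jig at crop (80–390, 30–410) and the wedge at crop (500–555, 300–460) with its thin end up (+x). The packer is well away on the left, and the sander is to the right of the wedge. I'll go above the wedge and look from close by.

Emit:
servo_tool:
  commands:
    - {"claw": 100,"slide": [5,5,0],"rotation": [0,0,-4]}
    - {"claw": 100,"slide": [10,10,0],"rotation": [0,0,-8]}
    - {"claw": 100,"slide": [14,14,0],"rotation": [0,0,-12]}
    - {"claw": 100,"slide": [18,18,0],"rotation": [0,0,-16]}
    - {"claw": 100,"slide": [22,22,0],"rotation": [0,0,-18.5]}

```text
time_s: 0.95
tcp_pos: [0.449, -0.357, 0.2535]
tcp_rot: [3.141, -0.0, 0.143]
ft_force: [0.4, -0.3, -0.4]
finger_gap: 0.0854
gripper_force: 0.0
```

Emit:
servo_tool:
  commands:
    - {"claw": 100,"slide": [4,4,0],"rotation": [0,0,0]}
    - {"claw": 100,"slide": [7.2,5.5,0],"rotation": [0,0,0]}
    - {"claw": 100,"slide": [7.2,5.5,0],"rotation": [0,0,0]}
    - {"claw": 100,"slide": [7.2,5.5,0],"rotation": [0,0,0]}

```text
time_s: 1.35
tcp_pos: [0.5204, -0.3027, 0.253]
tcp_rot: [-3.141, 0.001, 0.148]
ft_force: [-0.6, -1.0, -0.3]
finger_gap: 0.0854
gripper_force: 0.0
```

```bash
python3 - <<'E'
from h import *
d=shot('wrist','w1.png'); t=shot('top')
print(ctrl.state()['tcp_pos'],ctrl.state()['tcp_rot'],np.array(d['extrinsics']).round(3))
uv=[(272,265.2),(348,294),(396,168.8),(322,142)]
P=toworld(t,uv,.012)[:,:2];print('jig',P.round(4),P.mean(0),np.linalg.norm(np.roll(P,-1,0)-P,axis=1))
print([np.degrees(np.arctan2(*(P[j]-P[i])[::-1])) for i,j in((1,2),(0,3),(1,0),(2,3))])
for q in ['wedge_center']:
  for r in trace(q,'wrist')[:2]:
    print(q,r['conf'],r['box'])
    m=r['pixels'].astype(np.uint8); c,_=cv2.findContours(m,0,1); c=max(c,key=cv2.contourArea)
    a=cv2.approxPolyDP(c,3,True)[:,0]; print(a.tolist(), toworld(d,a,.036)[:,:2].round(4).tolist())
E
```

```text
[ 0.5192648  -0.30402344  0.25316677] [3.14154468e+00 6.02299789e-04 1.45446796e-01] [[ 0.149 -0.953 -0.263  0.586]
 [-0.989 -0.143 -0.039 -0.294]
 [-0.     0.266 -0.964  0.373]
 [ 0.     0.     0.     1.   ]]
jig [[ 0.5276  0.0853]
 [ 0.5029 -0.0711]
 [ 0.7748 -0.1184]
 [ 0.8007  0.0413]] [ 0.65148967 -0.01572983] [0.15834665 0.27599923 0.16183852 0.27664601]
[np.float64(-9.871351216912846), np.float64(-9.146340053019637), np.float64(81.01553444325629), np.float64(80.77524020153868)]
wedge_center 0.9 [265.5, 94.4, 34.4, 129.3]
[[269, 95], [264, 103], [268, 221], [294, 222], [299, 217], [284, 106]] [[0.6226, -0.243], [0.6152, -0.2392], [0.5059, -0.255], [0.5088, -0.2808], [0.5146, -0.2851], [0.6153, -0.2576]]
```

View pics/w1.png

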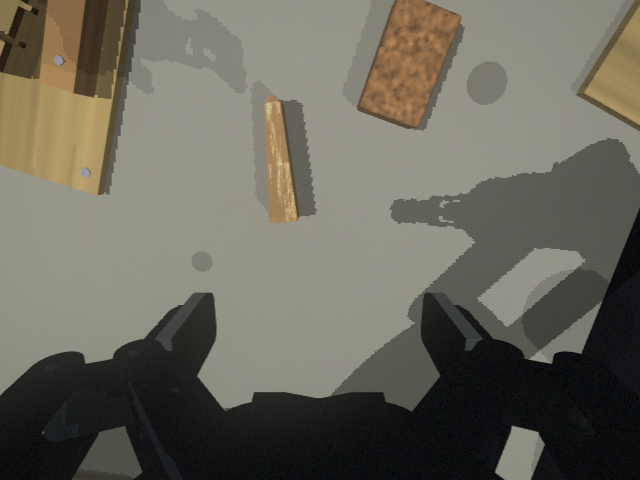

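The wrist view shows the wedge at (264–299, 95–222), thin end up (+x), taper 7.1° as expected. To tell which side is flat, I'll zoom in on the butt.

```bash
python3 - <<'E'
import cv2
a=cv2.imread('pics/w1.png')[85:235,235:335]
cv2.imwrite('pics/c2.png',cv2.resize(a,None,fx=4,fy=4,interpolation=2))
E
```

```text
(no output)
```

View pics/c2.png

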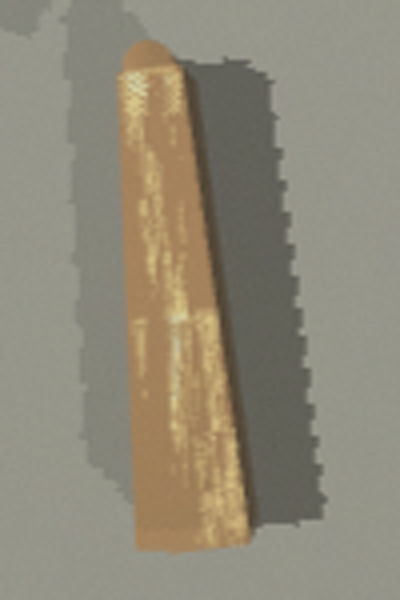

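```bash
cat >> h.py <<'E'
def pose():
    s=ctrl.state(); return s['tcp_pos'],s['tcp_rot'],s['ft_force'],s['finger_gap'],s['time_s']
def ang(v): return np.degrees(np.arctan2(v[1],v[0]))
E
python3 - <<'E'
from h import *
d=shot('wrist')
c=np.array([(137,549),(245,543),(183,68),(119,75)])/4+[235,85]
P=toworld(d,c,.036)[:,:2]; print(P.round(4))
L,R=P[3]-P[0],P[2]-P[1]; B=P[0]-P[1]
print(ang(L),ang(R),ang(B)-90,np.linalg.norm(L),np.linalg.norm(B),np.linalg.norm(P[2]-P[3]))
print('mid',P.mean(0)); print(pose())
E
```

```text
[[ 0.5036 -0.258 ]
 [ 0.5091 -0.2845]
 [ 0.6171 -0.2562]
 [ 0.6135 -0.2419]]
8.30687493159735 14.663594350057695 11.588764403779706 0.11105890824293248 0.027109340956389505 0.014774639398640148
mid [ 0.56083802 -0.26015247]
(array([ 0.51895606, -0.30446192,  0.25333624]), array([3.14145968e+00, 2.52868863e-04, 1.44213208e-01]), array([-0.19340209, -0.71686066, -0.1626466 ]), 0.08544622643904877, 1.55)
```

Emit:
servo_tool:
  commands:
    - {"claw": 100,"slide": [2.1,2.2,-2],"rotation": [0,0,3.2]}
    - {"claw": 100,"slide": [4.2,4.4,-6],"rotation": [0,0,3.2]}
    - {"claw": 100,"slide": [4.2,4.4,-10],"rotation": [0,0,3.2]}
    - {"claw": 100,"slide": [4.2,4.4,-14],"rotation": [0,0,3.2]}
    - {"claw": 100,"slide": [4.2,4.4,-14],"rotation": [0,0,3.2]}

```text
time_s: 2.05
tcp_pos: [0.557, -0.2579, 0.1063]
tcp_rot: [-3.134, 0.009, 0.201]
ft_force: [-0.5, -0.3, -1.0]
finger_gap: 0.0854
gripper_force: 0.0
```

Emit:
servo_tool:
  commands:
    - {"claw": 70,"slide": [0,0,-3],"rotation": [0,0,0]}
    - {"claw": 70,"slide": [0,0,-6],"rotation": [0,0,0]}
    - {"claw": 70,"slide": [0,0,-8.3],"rotation": [0,0,0]}
    - {"claw": 70,"slide": [0,0,-8.3],"rotation": [0,0,0]}
    - {"claw": 70,"slide": [0,0,-8.3],"rotation": [0,0,0]}

```text
time_s: 2.55
tcp_pos: [0.5624, -0.2606, 0.0324]
tcp_rot: [3.141, -0.001, 0.201]
ft_force: [0.4, 0.7, 0.0]
finger_gap: 0.0598
gripper_force: 0.0
```

Close on it.

Emit:
servo_tool:
  commands:
    - {"claw": 0,"slide": [0,0,0],"rotation": [0,0,0]}
    - {"claw": 0,"slide": [0,0,0],"rotation": [0,0,0]}
    - {"claw": 0,"slide": [0,0,0],"rotation": [0,0,0]}
    - {"claw": 0,"slide": [0,0,0],"rotation": [0,0,0]}
    - {"claw": 0,"slide": [0,0,0],"rotation": [0,0,0]}

```text
time_s: 3.05
tcp_pos: [0.5633, -0.2603, 0.0327]
tcp_rot: [3.139, -0.002, 0.202]
ft_force: [-1.4, -0.2, 6.5]
finger_gap: 0.0215
gripper_force: 59.0
```

Emit:
servo_tool:
  commands:
    - {"claw": 0,"slide": [0,0,0],"rotation": [0,0,0]}
    - {"claw": 0,"slide": [0,0,4],"rotation": [0,0,0]}
    - {"claw": 0,"slide": [0,0,8],"rotation": [0,0,0]}
    - {"claw": 0,"slide": [0,0,12],"rotation": [0,0,0]}
    - {"claw": 0,"slide": [0,0,12],"rotation": [0,0,0]}

```text
time_s: 3.55
tcp_pos: [0.5659, -0.2616, 0.1591]
tcp_rot: [3.133, -0.01, 0.202]
ft_force: [0.7, -0.6, 0.5]
finger_gap: 0.0214
gripper_force: 58.7
```

Gripped at the 21.5 mm thickness, so the TCP is at the wedge's centre. Next I'll carry it to the jig and look.

Emit:
servo_tool:
  commands:
    - {"claw": 0,"slide": [-0.5,4,2],"rotation": [0,0,-5]}
    - {"claw": 0,"slide": [-1,8,4],"rotation": [0,0,-10]}
    - {"claw": 0,"slide": [-2,12,6],"rotation": [0,0,-15]}
    - {"claw": 0,"slide": [-3,16,8],"rotation": [0,0,-20]}
    - {"claw": 0,"slide": [-3.3,20,9],"rotation": [0,0,-24.6]}

```text
time_s: 4.05
tcp_pos: [0.5288, -0.0582, 0.2428]
tcp_rot: [-3.142, -0.003, -0.231]
ft_force: [0.6, 0.6, -0.5]
finger_gap: 0.0213
gripper_force: 58.8
```

Emit:
servo_tool:
  commands:
    - {"claw": 0,"slide": [0,4.4,0],"rotation": [0,0,0]}
    - {"claw": 0,"slide": [0,4.4,0],"rotation": [0,0,0]}
    - {"claw": 0,"slide": [0,4.4,0],"rotation": [0,0,0]}
    - {"claw": 0,"slide": [0,4.4,0],"rotation": [0,0,0]}

```text
time_s: 4.45
tcp_pos: [0.5288, -0.0161, 0.2402]
tcp_rot: [3.141, -0.0, -0.228]
ft_force: [1.6, -1.1, 0.3]
finger_gap: 0.0213
gripper_force: 58.8
```

```bash
python3 - <<'E'
from h import *
d=shot('wrist','w2.png')
print(pose())
c=np.array([toworld(d,(x,y),.012)[0,:2].round(4) for x,y in((0,0),(639,0),(0,479),(639,479))]);print(c)
E
```

```text
(array([ 0.52886155, -0.01645247,  0.24013117]), array([ 3.14121980e+00,  1.41123286e-04, -2.28516888e-01]), array([ 0.1086856 , -0.57074849, -0.00442785]), 0.021590760577766845, 4.5)
[[ 0.7762  0.213 ]
 [ 0.6498 -0.3349]
 [ 0.2794  0.4634]
 [ 0.0931 -0.3434]]
```

View pics/w2.png

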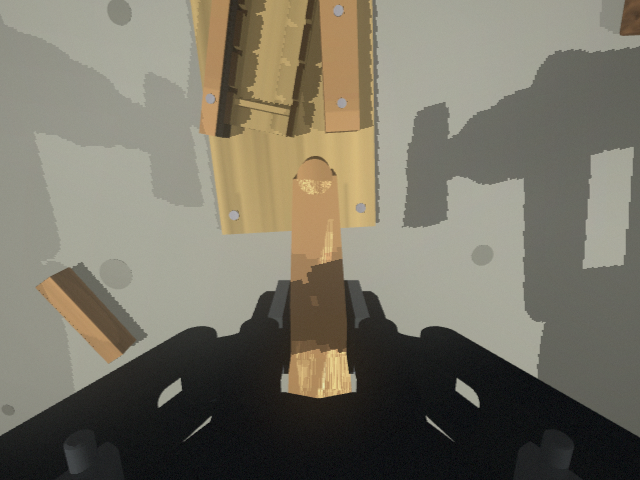

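The wrist view shows the wedge held straight with its nose at (315, 158). The block's near end is at (324–359, 131) and the rack's -y wall reaches about (290, 136). I'll zoom on the mouth.

```bash
python3 - <<'E'
import cv2
a=cv2.imread('pics/w2.png')[0:150,190:390]
cv2.imwrite('pics/c3.png',cv2.resize(a,None,fx=4,fy=4,interpolation=2))
E
```

```text
(no output)
```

View pics/c3.png

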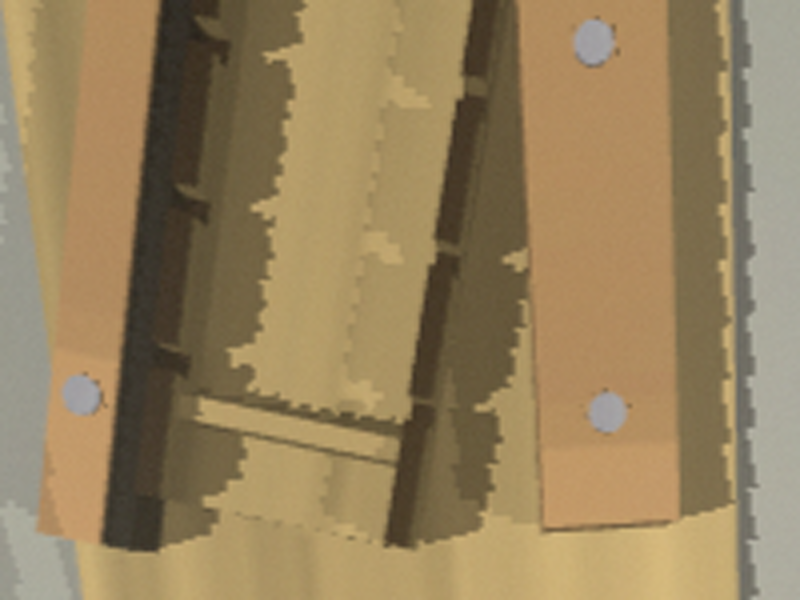

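```bash
python3 - <<'E'
from h import *
d=shot('wrist')
f=lambda p,z:toworld(d,np.array(p)/4+[190,0],z)[:,:2]
bf=f([(543,528),(519,0)],.042); br=f([(680,518),(668,0)],.042); rk=f([(412,545),(500,0)],.044)
bd=toworld(d,[(222,234),(376,222),(375,0)],.012)[:,:2]
for n,q in(('bf',bf),('br',br),('rk',rk),('bd',bd)): print(n,q.round(4).tolist(),ang(q[1]-q[0]))
print(ang(bd[0]-bd[1])-90,ang(bd[2]-bd[1]))
th=np.radians(-9.6)
for th in np.radians([-9.2,-9.8]):
  ex=np.array([np.cos(th),np.sin(th)]);ey=np.array([-ex[1],ex[0]])
  o=np.array([.6515,-.0157])
  for n,q in(('bf',bf),('rk',rk),('bd',bd)): print(n,np.c_[(q-o)@ex,(q-o)@ey].round(4).tolist())
# nose check
print(toworld(d,[(315,157)],.24).round(4),pose()[0])
E
```

```text
bf [[0.6026, -0.0415], [0.7026, -0.0591]] -9.984191449519166
br [[0.5979, -0.0713], [0.6958, -0.0883]] -9.80804123631178
rk [[0.6056, -0.0126], [0.7028, -0.0552]] -23.682349701237477
bd [[0.5287, 0.0855], [0.5051, -0.0734], [0.7019, -0.1089]] -98.46766519771512
-8.467665197715107 -10.24071930285793
bf [[-0.0441, -0.0333], [0.0574, -0.0347]]
rk [[-0.0458, -0.0043], [0.0569, -0.0308]]
bd [[-0.1374, 0.0802], [-0.1353, -0.0804], [0.0646, -0.084]]
bf [[-0.0438, -0.0337], [0.0577, -0.0341]]
rk [[-0.0458, -0.0048], [0.0572, -0.0302]]
bd [[-0.1382, 0.0788], [-0.1345, -0.0818], [0.0655, -0.0833]]
[[ 0.5901 -0.0306  0.24  ]] [ 0.52883287 -0.0166386   0.24006108]
```

```bash
python3 - <<'E'
from h import *
lsd=cv2.createLineSegmentDetector()
for cam,roi in(('top',(272,400,140,240)),('wrist',(190,390,0,140))):
  d=shot(cam,cam+'_L.png'); g=cv2.cvtColor(d['pixels'],cv2.COLOR_BGR2GRAY)
  L=lsd.detect(g)[0][:,0]
  for l in L:
    p=l.reshape(2,2); n=np.hypot(*(p[1]-p[0]))
    if n<28 or not(roi[0]<p[:,0].min() and p[:,0].max()<roi[1] and roi[2]-5<p[:,1].min() and p[:,1].max()<roi[3]+10): continue
    W=toworld(d,p,.042)[:,:2]; a=(ang(W[1]-W[0])+135)%180-135
    print(cam,p.round(0).astype(int).tolist(),W.round(3).tolist(),round(a,1),round(n))
E
```

```text
top [[385, 216], [396, 186]] [[0.663, -0.112], [0.727, -0.121]] -8.6 32
top [[287, 189], [302, 216]] [[0.676, 0.087], [0.628, 0.047]] 40.1 31
top [[281, 174], [276, 203]] [[0.704, 0.106], [0.645, 0.102]] 3.9 29
top [[303, 214], [334, 226]] [[0.633, 0.046], [0.623, -0.019]] -98.2 34
wrist [[214, 135], [228, 0]] [[0.623, 0.055], [0.719, 0.012]] -23.9 135
wrist [[291, 97], [302, 26]] [[0.637, -0.019], [0.688, -0.041]] -24.1 73
wrist [[287, 109], [234, 98]] [[0.629, -0.013], [0.648, 0.029]] -114.1 54
wrist [[285, 134], [289, 107]] [[0.609, -0.006], [0.63, -0.016]] -24.7 28
wrist [[233, 104], [286, 114]] [[0.643, 0.031], [0.625, -0.011]] -113.3 53
wrist [[319, 19], [321, 64]] [[0.689, -0.055], [0.656, -0.05]] -9.3 45
wrist [[357, 131], [326, 133]] [[0.597, -0.069], [0.602, -0.041]] -99.6 31
wrist [[232, 94], [229, 134]] [[0.651, 0.03], [0.62, 0.042]] -21.2 40
wrist [[359, 127], [355, 1]] [[0.6, -0.071], [0.696, -0.087]] -9.7 126
wrist [[285, 116], [252, 110]] [[0.623, -0.01], [0.635, 0.017]] -113.9 34
wrist [[327, 131], [356, 129]] [[0.603, -0.043], [0.599, -0.068]] -99.4 29
wrist [[303, 65], [292, 135]] [[0.659, -0.035], [0.607, -0.012]] -23.8 70
wrist [[242, 13], [238, 44]] [[0.708, 0.004], [0.687, 0.014]] -24.2 31
wrist [[237, 56], [233, 86]] [[0.679, 0.017], [0.657, 0.027]] -23.8 30
wrist [[308, 29], [303, 59]] [[0.684, -0.045], [0.664, -0.036]] -24.2 30
wrist [[322, 112], [321, 83]] [[0.62, -0.042], [0.642, -0.046]] -9.7 29
```

Both cameras put the block and board at -9.7° and the rack and fence at -24°. That makes the slot steeper than the stated 7.1°, so I'll go by the images. I'll set the wedge's flat side parallel to the block, then lower it with the nose about 20 mm into the mouth.

Emit:
servo_tool:
  commands:
    - {"claw": 0,"slide": [2,-0.2,-3],"rotation": [0,0,0]}
    - {"claw": 0,"slide": [3.65,-0.35,-7],"rotation": [0,0,0]}
    - {"claw": 0,"slide": [3.65,-0.35,-11.5],"rotation": [0,0,0]}
    - {"claw": 0,"slide": [3.65,-0.35,-15],"rotation": [0,0,0]}
    - {"claw": 0,"slide": [3.65,-0.35,-15],"rotation": [0,0,0]}

```text
time_s: 5.15
tcp_pos: [0.5606, -0.0192, 0.0838]
tcp_rot: [3.14, 0.012, -0.229]
ft_force: [-0.9, 0.2, -0.3]
finger_gap: 0.0214
gripper_force: 58.8
```

```bash
python3 - <<'E'
from h import *
d=shot('wrist'); print(pose())
a=d['pixels'][0:240,160:480]; cv2.imwrite('pics/c4.png',cv2.resize(a,None,fx=2.5,fy=2.5,interpolation=2))
E
```

```text
(array([ 0.56288565, -0.01937477,  0.08748568]), array([ 3.14088187,  0.00663102, -0.22863925]), array([ 0.20914489, -0.39905048,  0.57215812]), 0.0210111741827348, 5.2)
```

View pics/c4.png

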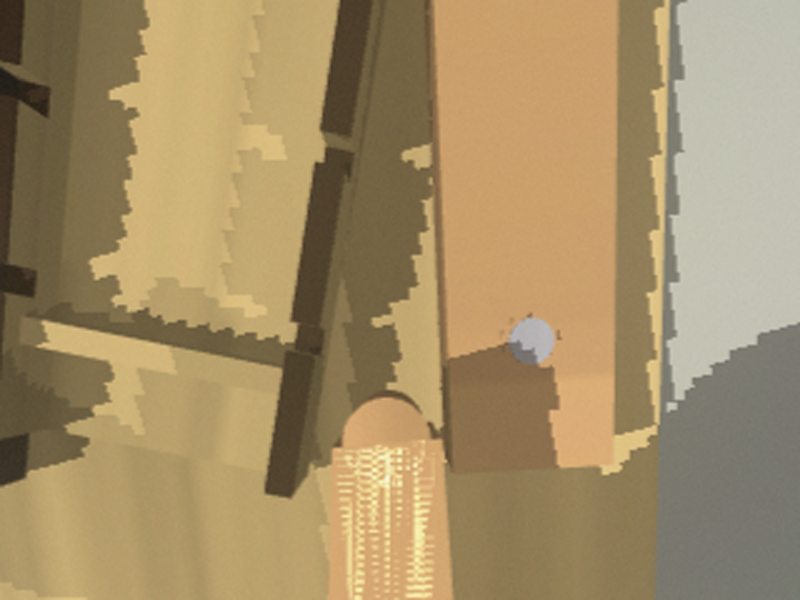

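The nose sits centred, with about 3–5 mm clear of the block and of the rack wall once parallax is allowed for. Lowering.

Emit:
servo_tool:
  commands:
    - {"claw": 0,"slide": [0,0,-1.5],"rotation": [0,0,0]}
    - {"claw": 0,"slide": [0,0,-3],"rotation": [0,0,0]}
    - {"claw": 0,"slide": [0,0,-4],"rotation": [0,0,0]}
    - {"claw": 0,"slide": [0,0,-4.4],"rotation": [0,0,0]}
    - {"claw": 0,"slide": [0,0,-4.4],"rotation": [0,0,0]}

```text
time_s: 5.7
tcp_pos: [0.5649, -0.0189, 0.0457]
tcp_rot: [3.142, 0.001, -0.228]
ft_force: [-1.1, -0.1, -0.4]
finger_gap: 0.0214
gripper_force: 58.9
```

Emit:
servo_tool:
  commands:
    - {"claw": 0,"slide": [0,0,-0.1],"rotation": [0,0,0]}
    - {"claw": 60,"slide": [0,0,-0.1],"rotation": [0,0,0]}
    - {"claw": 60,"slide": [0,0,-0.1],"rotation": [0,0,0]}
    - {"claw": 60,"slide": [0,0,-0.1],"rotation": [0,0,0]}
    - {"claw": 60,"slide": [0,0,-0.1],"rotation": [0,0,0]}

```text
time_s: 6.2
tcp_pos: [0.5656, -0.019, 0.0456]
tcp_rot: [-3.142, -0.0, -0.228]
ft_force: [0.6, -0.0, 0.9]
finger_gap: 0.0511
gripper_force: 0.0
```

Emit:
servo_tool:
  commands:
    - {"claw": 60,"slide": [0,0,0],"rotation": [0,0,0]}
    - {"claw": 60,"slide": [0,0,2],"rotation": [0,0,0]}
    - {"claw": 60,"slide": [0,0,6],"rotation": [0,0,0]}
    - {"claw": 60,"slide": [-3,0.5,9],"rotation": [0,0,0]}
    - {"claw": 0,"slide": [-7,1,11],"rotation": [0,0,3.4]}

```text
time_s: 6.7
tcp_pos: [0.4968, -0.0092, 0.1583]
tcp_rot: [-3.141, -0.004, -0.168]
ft_force: [0.3, 0.1, 1.8]
finger_gap: 0.0378
gripper_force: 0.0
```

Emit:
servo_tool:
  commands:
    - {"claw": 0,"slide": [-4,0.7,0],"rotation": [0,0,0]}
    - {"claw": 0,"slide": [-4,0.7,0],"rotation": [0,0,0]}
    - {"claw": 0,"slide": [-4,0.7,0],"rotation": [0,0,0]}

```text
time_s: 7.0
tcp_pos: [0.4549, -0.0019, 0.1555]
tcp_rot: [-3.142, -0.001, -0.168]
ft_force: [0.6, 0.2, -0.6]
finger_gap: -0.0002
gripper_force: 0.0
```

```bash
python3 - <<'E'
from h import *
d=shot('wrist'); print(pose())
cv2.imwrite('pics/w5.png',d['pixels'])
for r in trace('wedge_center','wrist')[:1]:
    print(r['conf'],r['box'])
    c,_=cv2.findContours(r['pixels'].astype(np.uint8),0,1); c=max(c,key=cv2.contourArea)
    a=cv2.approxPolyDP(c,3,True)[:,0]; print(a.tolist(), toworld(d,a,.048)[:,:2].round(4).tolist())
E
```

```text
(array([ 0.4558804 , -0.00204018,  0.15579766]), array([-3.14150816e+00, -1.68424636e-03, -1.68262119e-01]), array([0.91211937, 0.14809553, 0.32228982]), -0.00026865517329211473, 7.05)
0.86 [288.0, 1.5, 46.2, 163.1]
[[302, 0], [291, 159], [303, 163], [333, 162], [332, 0]] [[0.6015, -0.0182], [0.5149, 0.0048], [0.5111, -0.0024], [0.5085, -0.0216], [0.5986, -0.0352]]
```

View pics/w5.png

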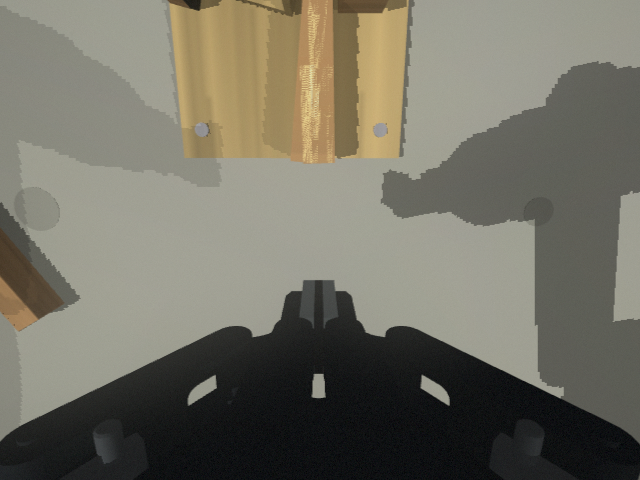

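```bash
python3 - <<'E'
from h import *
d=shot('wrist'); p=pose(); t=p[0].copy(); t[2]-=.022
ex=np.array([np.cos(p[1][2]),np.sin(p[1][2]),0])
print(proj(d,[t,t+.011*ex,t-.011*ex]).round(1), p[0])
for q in [(291,160),(334,162)]: print(toworld(d,[q],.048)[0].round(4))
E
```

```text
[[315.9 298.6]
 [315.9 275.6]
 [315.9 320.6]] [ 0.45647868 -0.00219257  0.1557469 ]
[0.5157 0.0046 0.048 ]
[ 0.5098 -0.0226  0.048 ]
```

Emit:
servo_tool:
  commands:
    - {"claw": 0,"slide": [0,0.5,-3],"rotation": [0,0,0]}
    - {"claw": 0,"slide": [0,0.5,-6],"rotation": [0,0,0]}
    - {"claw": 0,"slide": [0,0.5,-9],"rotation": [0,0,0]}
    - {"claw": 0,"slide": [0,0.5,-11.8],"rotation": [0,0,0]}
    - {"claw": 0,"slide": [0,0.5,-11.8],"rotation": [0,0,0]}

```text
time_s: 7.65
tcp_pos: [0.4526, 0.0032, 0.0332]
tcp_rot: [3.141, 0.008, -0.168]
ft_force: [-0.1, 0.3, -0.1]
finger_gap: -0.0
gripper_force: 0.0
```

Emit:
servo_tool:
  commands:
    - {"claw": 0,"slide": [1,-0.17,0],"rotation": [0,0,0]}
    - {"claw": 0,"slide": [2,-0.34,0],"rotation": [0,0,0]}
    - {"claw": 0,"slide": [3,-0.51,0],"rotation": [0,0,0]}
    - {"claw": 0,"slide": [3.5,-0.6,0],"rotation": [0,0,0]}
    - {"claw": 0,"slide": [4,-0.68,0],"rotation": [0,0,0]}

```text
time_s: 8.15
tcp_pos: [0.4967, -0.004, 0.0381]
tcp_rot: [-3.142, -0.001, -0.168]
ft_force: [-0.0, -0.1, -0.1]
finger_gap: 0.0003
gripper_force: 0.0
```

Emit:
servo_tool:
  commands:
    - {"claw": 0,"slide": [0.4,-0.07,0],"rotation": [0,0,0]}
    - {"claw": 0,"slide": [0.8,-0.14,0],"rotation": [0,0,0]}
    - {"claw": 0,"slide": [1.2,-0.2,0],"rotation": [0,0,0]}
    - {"claw": 0,"slide": [1.6,-0.27,0],"rotation": [0,0,0]}
    - {"claw": 0,"slide": [2.0,-0.34,0],"rotation": [0,0,0]}

```text
time_s: 8.65
tcp_pos: [0.5156, -0.0072, 0.0372]
tcp_rot: [3.142, 0.0, -0.168]
ft_force: [0.1, 0.8, -0.6]
finger_gap: -0.0001
gripper_force: 0.1
```

Emit:
servo_tool:
  commands:
    - {"claw": 0,"slide": [0.2,-0.034,0],"rotation": [0,0,0]}
    - {"claw": 0,"slide": [0.4,-0.07,0],"rotation": [0,0,0]}
    - {"claw": 0,"slide": [0.6,-0.1,0],"rotation": [0,0,0]}
    - {"claw": 0,"slide": [0.8,-0.14,0],"rotation": [0,0,0]}
    - {"claw": 0,"slide": [0.8,-0.14,0],"rotation": [0,0,0]}

```text
time_s: 9.15
tcp_pos: [0.5237, -0.0086, 0.0374]
tcp_rot: [-3.142, -0.0, -0.168]
ft_force: [0.3, 0.3, -0.4]
finger_gap: 0.0002
gripper_force: 0.0
```

```bash
python3 - <<'E'
from h import *
d=shot('wrist'); print(pose())
a=d['pixels'][0:300,120:520]; cv2.imwrite('pics/c6.png',cv2.resize(a,None,fx=2,fy=2,interpolation=2))
E
```

```text
(array([ 0.52353859, -0.00861068,  0.03733438]), array([-3.14157076e+00, -1.78061055e-04, -1.68269631e-01]), array([-0.6752821 , -0.21247751, -0.25013095]), 7.147209339614676e-05, 9.2)
```

View pics/c6.png

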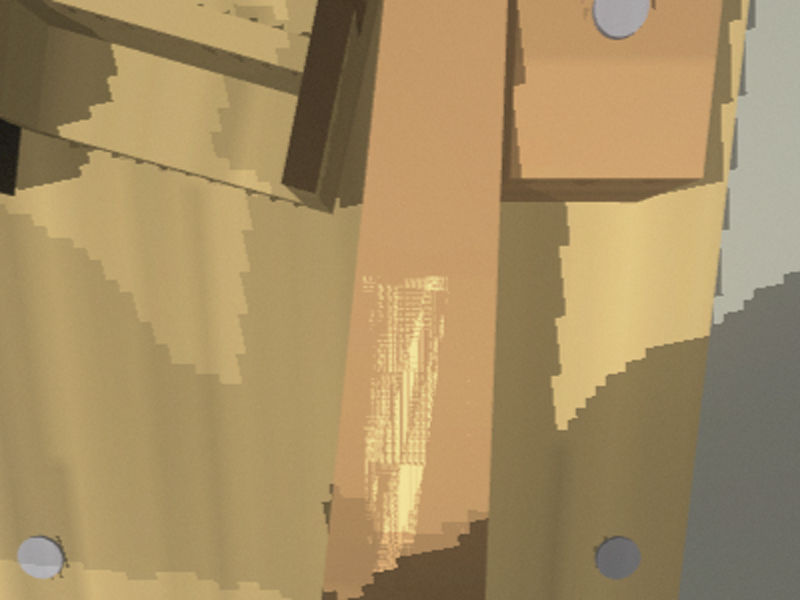

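The wedge lies along the block and is still loose. I'll keep pushing in smaller steps.

Emit:
servo_tool:
  commands:
    - {"claw": 0,"slide": [0.15,-0.026,0],"rotation": [0,0,0]}
    - {"claw": 0,"slide": [0.3,-0.05,0],"rotation": [0,0,0]}
    - {"claw": 0,"slide": [0.45,-0.077,0],"rotation": [0,0,0]}
    - {"claw": 0,"slide": [0.6,-0.1,0],"rotation": [0,0,0]}
    - {"claw": 0,"slide": [0.6,-0.1,0],"rotation": [0,0,0]}

```text
time_s: 9.7
tcp_pos: [0.5296, -0.0096, 0.0373]
tcp_rot: [-3.142, -0.0, -0.168]
ft_force: [-0.7, 0.6, -0.1]
finger_gap: 0.0001
gripper_force: 0.0
```

Emit:
servo_tool:
  commands:
    - {"claw": 0,"slide": [0.1,-0.017,0],"rotation": [0,0,0]}
    - {"claw": 0,"slide": [0.2,-0.034,0],"rotation": [0,0,0]}
    - {"claw": 0,"slide": [0.3,-0.05,0],"rotation": [0,0,0]}
    - {"claw": 0,"slide": [0.4,-0.07,0],"rotation": [0,0,0]}
    - {"claw": 0,"slide": [0.5,-0.085,0],"rotation": [0,0,0]}

```text
time_s: 10.2
tcp_pos: [0.5345, -0.0105, 0.0373]
tcp_rot: [-3.142, 0.0, -0.168]
ft_force: [-1.1, 0.0, 0.5]
finger_gap: 0.0002
gripper_force: 0.1
```

Emit:
servo_tool:
  commands:
    - {"claw": 0,"slide": [0.1,-0.017,0],"rotation": [0,0,0]}
    - {"claw": 0,"slide": [0.2,-0.034,0],"rotation": [0,0,0]}
    - {"claw": 0,"slide": [0.3,-0.05,0],"rotation": [0,0,0]}
    - {"claw": 0,"slide": [0.4,-0.07,0],"rotation": [0,0,0]}
    - {"claw": 0,"slide": [0.4,-0.07,0],"rotation": [0,0,0]}

```text
time_s: 10.7
tcp_pos: [0.5385, -0.0111, 0.0373]
tcp_rot: [-3.142, -0.0, -0.168]
ft_force: [-0.7, 0.4, 0.5]
finger_gap: 0.0002
gripper_force: 0.0
```

Emit:
servo_tool:
  commands:
    - {"claw": 0,"slide": [0.1,-0.017,0],"rotation": [0,0,0]}
    - {"claw": 0,"slide": [0.2,-0.034,0],"rotation": [0,0,0]}
    - {"claw": 0,"slide": [0.3,-0.05,0],"rotation": [0,0,0]}
    - {"claw": 0,"slide": [0.3,-0.05,0],"rotation": [0,0,0]}

```text
time_s: 11.1
tcp_pos: [0.5415, -0.0116, 0.0373]
tcp_rot: [-3.142, -0.0, -0.168]
ft_force: [-1.2, 0.3, -0.6]
finger_gap: -0.0005
gripper_force: 0.0
```

Emit:
servo_tool:
  commands:
    - {"claw": 0,"slide": [0.1,-0.017,0],"rotation": [0,0,0]}
    - {"claw": 0,"slide": [0.2,-0.034,0],"rotation": [0,0,0]}
    - {"claw": 0,"slide": [0.3,-0.05,0],"rotation": [0,0,0]}
    - {"claw": 0,"slide": [0.3,-0.05,0],"rotation": [0,0,0]}

```text
time_s: 11.5
tcp_pos: [0.544, -0.012, 0.0372]
tcp_rot: [-3.142, 0.001, -0.168]
ft_force: [-4.2, 1.8, 4.1]
finger_gap: 0.0002
gripper_force: 2.3
```

Emit:
servo_tool:
  commands:
    - {"claw": 0,"slide": [0.03,-0.005,0.05],"rotation": [0,0,0]}
    - {"claw": 0,"slide": [0.06,-0.01,0.05],"rotation": [0,0,0]}
    - {"claw": 0,"slide": [0.1,-0.017,0.05],"rotation": [0,0,0]}
    - {"claw": 0,"slide": [0.1,-0.017,0.05],"rotation": [0,0,0]}

```text
time_s: 11.9
tcp_pos: [0.545, -0.0123, 0.0375]
tcp_rot: [3.142, 0.001, -0.168]
ft_force: [-4.2, 1.4, -1.1]
finger_gap: -0.0002
gripper_force: 2.1
```

Emit:
servo_tool:
  commands:
    - {"claw": 0,"slide": [0.05,-0.01,0],"rotation": [0,0,0]}
    - {"claw": 0,"slide": [0.1,-0.017,0],"rotation": [0,0,0]}
    - {"claw": 0,"slide": [0.15,-0.025,0],"rotation": [0,0,0]}
    - {"claw": 0,"slide": [0.2,-0.034,0],"rotation": [0,0,0]}
    - {"claw": 0,"slide": [0.2,-0.034,0],"rotation": [0,0,0]}

```text
time_s: 12.4
tcp_pos: [0.5466, -0.0125, 0.0373]
tcp_rot: [3.142, 0.002, -0.168]
ft_force: [-6.5, 1.6, 0.0]
finger_gap: 0.0001
gripper_force: 3.2
```

Emit:
servo_tool:
  commands:
    - {"claw": 0,"slide": [0.05,-0.01,0],"rotation": [0,0,0]}
    - {"claw": 0,"slide": [0.1,-0.017,0],"rotation": [0,0,0]}
    - {"claw": 0,"slide": [0.15,-0.025,0],"rotation": [0,0,0]}
    - {"claw": 0,"slide": [0.2,-0.034,0],"rotation": [0,0,0]}
    - {"claw": 0,"slide": [0.2,-0.034,0],"rotation": [0,0,0]}

```text
time_s: 12.9
tcp_pos: [0.5477, -0.0126, 0.0372]
tcp_rot: [3.142, 0.004, -0.168]
ft_force: [-11.1, 2.3, 4.9]
finger_gap: 0.0002
gripper_force: 5.7
```

Emit:
servo_tool:
  commands:
    - {"claw": 0,"slide": [0.02,-0.003,0.06],"rotation": [0,0,0]}
    - {"claw": 0,"slide": [0.06,-0.01,0.06],"rotation": [0,0,0]}
    - {"claw": 0,"slide": [0.1,-0.017,0.06],"rotation": [0,0,0]}
    - {"claw": 0,"slide": [0.1,-0.017,0.06],"rotation": [0,0,0]}

```text
time_s: 13.3
tcp_pos: [0.548, -0.0127, 0.0373]
tcp_rot: [3.142, 0.005, -0.168]
ft_force: [-11.0, 1.9, 2.5]
finger_gap: 0.0
gripper_force: 6.3
```

Emit:
servo_tool:
  commands:
    - {"claw": 0,"slide": [0.04,-0.007,0.03],"rotation": [0,0,0]}
    - {"claw": 0,"slide": [0.08,-0.014,0.03],"rotation": [0,0,0]}
    - {"claw": 0,"slide": [0.12,-0.02,0.03],"rotation": [0,0,0]}
    - {"claw": 0,"slide": [0.12,-0.02,0.03],"rotation": [0,0,0]}

```text
time_s: 13.7
tcp_pos: [0.5485, -0.0127, 0.0373]
tcp_rot: [3.142, 0.007, -0.168]
ft_force: [-15.2, 3.8, 4.7]
finger_gap: 0.0
gripper_force: 7.9
```

```bash
python3 - <<'E'
from h import *
lsd=cv2.createLineSegmentDetector()
d=shot('wrist','w7.png'); print(pose())
a=d['pixels'][0:240,100:420]; cv2.imwrite('pics/c7.png',cv2.resize(a,None,fx=2.5,fy=2.5,interpolation=2))
g=cv2.cvtColor(d['pixels'],cv2.COLOR_BGR2GRAY)
for l in lsd.detect(g)[0][:,0]:
    p=l.reshape(2,2); n=np.hypot(*(p[1]-p[0]))
    if n<35 or p[:,1].max()>260: continue
    W=toworld(d,p,.044)[:,:2]; A=(ang(W[1]-W[0])+135)%180-135
    if -30<A<0:print(p.round(0).astype(int).tolist(),W.round(3).tolist(),round(A,1))
E
```

```text
(array([ 0.54845087, -0.01269704,  0.03727519]), array([ 3.14152783,  0.00702384, -0.16807837]), array([-16.46057304,   2.95480603,   4.69264799]), -0.00013169776203382098, 13.75)
[[370, 187], [372, 147]] [[0.598, -0.039], [0.611, -0.042]] -10.1
[[281, 71], [296, 0]] [[0.637, -0.017], [0.654, -0.025]] -24.0
[[260, 172], [277, 92]] [[0.609, -0.005], [0.632, -0.015]] -24.0
[[72, 162], [82, 1]] [[0.622, 0.054], [0.665, 0.035]] -23.9
[[318, 8], [310, 68]] [[0.651, -0.031], [0.636, -0.026]] -18.3
[[365, 256], [369, 202]] [[0.575, -0.035], [0.593, -0.038]] -10.7
[[310, 68], [298, 166]] [[0.636, -0.026], [0.609, -0.017]] -17.8
[[372, 142], [382, 1]] [[0.612, -0.042], [0.65, -0.049]] -11.0
[[486, 7], [487, 42]] [[0.644, -0.079], [0.635, -0.079]] -0.7
[[78, 159], [88, 1]] [[0.623, 0.052], [0.664, 0.033]] -24.0
[[377, 111], [382, 147]] [[0.621, -0.045], [0.61, -0.045]] -0.1
[[383, 32], [388, 72]] [[0.642, -0.049], [0.631, -0.049]] -0.2
[[113, 47], [106, 132]] [[0.652, 0.03], [0.629, 0.04]] -23.9
[[465, 156], [483, 1]] [[0.603, -0.07], [0.645, -0.078]] -9.7
[[324, 182], [321, 229]] [[0.602, -0.025], [0.587, -0.021]] -13.1
[[327, 96], [325, 131]] [[0.628, -0.03], [0.618, -0.028]] -12.7
[[294, 97], [277, 173]] [[0.629, -0.02], [0.608, -0.01]] -24.1
[[314, 7], [298, 76]] [[0.652, -0.03], [0.635, -0.022]] -24.0
[[158, 1], [154, 38]] [[0.661, 0.013], [0.652, 0.017]] -23.9
```

View pics/c7.png

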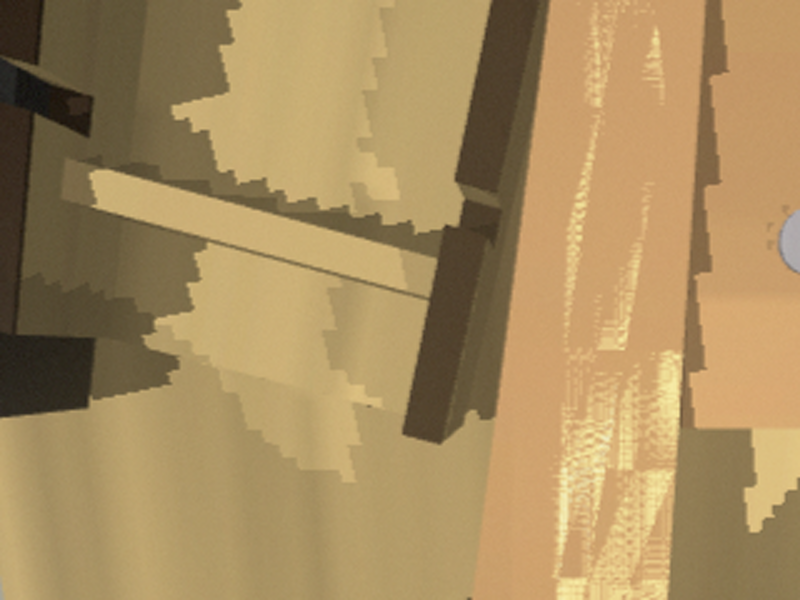

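The rack is square to the fence (-24.0° against -23.9°), and the wedge lies along the block under a 16 N push. I'll back off and push again, level, in case it jammed.

Emit:
servo_tool:
  commands:
    - {"claw": 0,"slide": [-0.3,0.05,0.0],"rotation": [0,0,0]}
    - {"claw": 0,"slide": [-0.5,0.085,0.05],"rotation": [0,0,0]}
    - {"claw": 0,"slide": [-0.5,0.085,0.1],"rotation": [0,0,0]}
    - {"claw": 0,"slide": [-0.3,0.05,0.05],"rotation": [0,0,0]}
    - {"claw": 0,"slide": [-0.2,0.034,0.05],"rotation": [0,0,0]}

```text
time_s: 14.25
tcp_pos: [0.5483, -0.0129, 0.0392]
tcp_rot: [3.141, 0.003, -0.168]
ft_force: [-13.8, 0.6, 9.8]
finger_gap: 0.0001
gripper_force: 6.7
```

Emit:
servo_tool:
  commands:
    - {"claw": 0,"slide": [0.05,-0.01,0],"rotation": [0,0,0]}
    - {"claw": 0,"slide": [0.1,-0.017,0],"rotation": [0,0,0]}
    - {"claw": 0,"slide": [0.15,-0.025,0],"rotation": [0,0,0]}
    - {"claw": 0,"slide": [0.15,-0.025,0],"rotation": [0,0,0]}

```text
time_s: 14.65
tcp_pos: [0.5485, -0.0128, 0.0389]
tcp_rot: [3.141, 0.006, -0.168]
ft_force: [-16.7, 2.1, 13.0]
finger_gap: 0.0
gripper_force: 8.8
```

Emit:
servo_tool:
  commands:
    - {"claw": 0,"slide": [-0.4,0.07,0],"rotation": [0,0,0]}
    - {"claw": 0,"slide": [-0.8,0.14,0],"rotation": [0,0,0]}
    - {"claw": 0,"slide": [-0.8,0.14,-0.1],"rotation": [0,0,0]}
    - {"claw": 0,"slide": [-0.8,0.14,-0.1],"rotation": [0,0,0]}

```text
time_s: 15.05
tcp_pos: [0.5434, -0.0119, 0.0383]
tcp_rot: [-3.142, -0.001, -0.168]
ft_force: [0.3, -0.1, -0.1]
finger_gap: -0.0001
gripper_force: 0.0
```

Emit:
servo_tool:
  commands:
    - {"claw": 0,"slide": [0.2,-0.034,0],"rotation": [0,0,0]}
    - {"claw": 0,"slide": [0.4,-0.07,0],"rotation": [0,0,0]}
    - {"claw": 0,"slide": [0.5,-0.085,0],"rotation": [0,0,0]}
    - {"claw": 0,"slide": [0.6,-0.1,0],"rotation": [0,0,0]}
    - {"claw": 0,"slide": [0.6,-0.1,0],"rotation": [0,0,0]}

```text
time_s: 15.55
tcp_pos: [0.5483, -0.0128, 0.0379]
tcp_rot: [3.141, 0.002, -0.168]
ft_force: [-3.6, 0.6, 3.4]
finger_gap: 0.0003
gripper_force: 2.4
```

Emit:
servo_tool:
  commands:
    - {"claw": 0,"slide": [0.06,-0.01,0.04],"rotation": [0,0,0]}
    - {"claw": 0,"slide": [0.12,-0.02,0.07],"rotation": [0,0,0]}
    - {"claw": 0,"slide": [0.17,-0.03,0.1],"rotation": [0,0,0]}
    - {"claw": 0,"slide": [0.17,-0.03,0.1],"rotation": [0,0,0]}

```text
time_s: 15.95
tcp_pos: [0.5484, -0.0127, 0.038]
tcp_rot: [3.141, 0.005, -0.168]
ft_force: [-8.4, 2.3, 3.4]
finger_gap: 0.0002
gripper_force: 4.6
```

Emit:
servo_tool:
  commands:
    - {"claw": 0,"slide": [0.06,-0.01,0.04],"rotation": [0,0,0]}
    - {"claw": 0,"slide": [0.12,-0.02,0.07],"rotation": [0,0,0]}
    - {"claw": 0,"slide": [0.16,-0.027,0.1],"rotation": [0,0,0]}
    - {"claw": 0,"slide": [0.16,-0.027,0.1],"rotation": [0,0,0]}

```text
time_s: 16.35
tcp_pos: [0.5486, -0.0126, 0.038]
tcp_rot: [3.142, 0.009, -0.168]
ft_force: [-12.5, 2.7, 2.5]
finger_gap: -0.0001
gripper_force: 6.5
```

Emit:
servo_tool:
  commands:
    - {"claw": 0,"slide": [0.03,-0.005,0.02],"rotation": [0,0,0]}
    - {"claw": 0,"slide": [0.05,-0.01,0.03],"rotation": [0,0,0]}
    - {"claw": 0,"slide": [0.05,-0.01,0.03],"rotation": [0,0,0]}

```text
time_s: 16.65
tcp_pos: [0.5486, -0.0126, 0.0381]
tcp_rot: [3.142, 0.01, -0.168]
ft_force: [-13.9, 2.4, 2.8]
finger_gap: -0.0002
gripper_force: 7.0
```

Emit:
servo_tool:
  commands:
    - {"claw": 0,"slide": [0.05,-0.01,0.03],"rotation": [0,0,0]}
    - {"claw": 0,"slide": [0.1,-0.017,0.06],"rotation": [0,0,0]}
    - {"claw": 0,"slide": [0.14,-0.024,0.08],"rotation": [0,0,0]}
    - {"claw": 0,"slide": [0.14,-0.024,0.08],"rotation": [0,0,0]}

```text
time_s: 17.05
tcp_pos: [0.549, -0.0127, 0.0383]
tcp_rot: [3.142, 0.012, -0.168]
ft_force: [-16.4, 4.0, 1.9]
finger_gap: -0.0001
gripper_force: 8.5
```

Emit:
servo_tool:
  commands:
    - {"claw": 0,"slide": [0.05,-0.01,0.03],"rotation": [0,0,0]}
    - {"claw": 0,"slide": [0.08,-0.014,0.05],"rotation": [0,0,0]}
    - {"claw": 0,"slide": [0.08,-0.014,0.05],"rotation": [0,0,0]}

```text
time_s: 17.35
tcp_pos: [0.5492, -0.0126, 0.0385]
tcp_rot: [3.142, 0.013, -0.168]
ft_force: [-18.2, 4.2, 2.3]
finger_gap: -0.0002
gripper_force: 9.3
```

Emit:
servo_tool:
  commands:
    - {"claw": 0,"slide": [-0.4,0.07,0],"rotation": [0,0,0]}
    - {"claw": 0,"slide": [-1.2,0.2,0],"rotation": [0,0,0]}
    - {"claw": 0,"slide": [-3,0.5,0],"rotation": [0,0,0]}
    - {"claw": 0,"slide": [-4,0.7,3],"rotation": [0,0,0]}
    - {"claw": 0,"slide": [-4,0.7,7],"rotation": [0,0,0]}

```text
time_s: 17.85
tcp_pos: [0.5117, -0.0065, 0.11]
tcp_rot: [3.141, 0.006, -0.168]
ft_force: [0.7, -0.2, 0.6]
finger_gap: -0.0001
gripper_force: 0.0
```

```bash
python3 - <<'E'
from h import *
lsd=cv2.createLineSegmentDetector()
d=shot('wrist','w8.png'); print(pose())
g=cv2.cvtColor(d['pixels'],cv2.COLOR_BGR2GRAY)
for l in lsd.detect(g)[0][:,0]:
    p=l.reshape(2,2); n=np.hypot(*(p[1]-p[0]))
    if n<35 or p[:,1].max()>260: continue
    W=toworld(d,p,.046)[:,:2]; A=(ang(W[1]-W[0])+135)%180-135
    if -30<A<0:print(p.round(0).astype(int).tolist(),W.round(3).tolist(),round(A,1))
r=trace('wedge_center','wrist')[0]; print(r['box'])
c,_=cv2.findContours(r['pixels'].astype(np.uint8),0,1); c=max(c,key=cv2.contourArea)
a=cv2.approxPolyDP(c,3,True)[:,0]; print(a.tolist(), toworld(d,a,.048)[:,:2].round(4).tolist())
E
```

```text
(array([ 0.51764194, -0.00708579,  0.11942485]), array([-3.1411817 , -0.0075304 , -0.16801694]), array([ 5.49652017, -0.06505669,  5.88854817]), -2.353430205607196e-05, 17.9)
[[158, 79], [168, 0]] [[0.621, 0.054], [0.652, 0.04]] -24.0
[[352, 87], [354, 47]] [[0.601, -0.04], [0.619, -0.043]] -11.9
[[350, 172], [351, 131]] [[0.561, -0.033], [0.581, -0.036]] -10.5
[[315, 0], [309, 53]] [[0.641, -0.028], [0.62, -0.021]] -17.4
[[421, 183], [436, 0]] [[0.549, -0.069], [0.632, -0.083]] -9.8
[[354, 46], [356, 1]] [[0.619, -0.043], [0.638, -0.047]] -10.5
[[413, 83], [419, 1]] [[0.598, -0.069], [0.633, -0.075]] -9.7
[[311, 131], [310, 177]] [[0.585, -0.016], [0.562, -0.012]] -10.6
[[311, 74], [311, 116]] [[0.61, -0.021], [0.592, -0.017]] -10.1
[[327, 19], [322, 54]] [[0.632, -0.032], [0.618, -0.027]] -18.7
[[189, 1], [181, 57]] [[0.651, 0.03], [0.628, 0.04]] -23.8
[[155, 84], [160, 121]] [[0.619, 0.056], [0.602, 0.059]] -9.6
[[301, 37], [290, 86]] [[0.627, -0.019], [0.607, -0.01]] -24.4
[294.3, 0.6, 63.1, 179.4]
[[316, 0], [296, 175], [313, 180], [348, 180], [355, 0]] [[0.6403, -0.0282], [0.564, -0.0046], [0.56, -0.0129], [0.557, -0.0309], [0.6374, -0.0458]]
```

Emit:
servo_tool:
  commands:
    - {"claw": 0,"slide": [-2,0,3],"rotation": [0,0,0]}
    - {"claw": 0,"slide": [-2,0,3],"rotation": [0,0,0]}
    - {"claw": 0,"slide": [-2,0,3],"rotation": [0,0,0]}

```text
time_s: 18.25
tcp_pos: [0.496, -0.0071, 0.1429]
tcp_rot: [-3.141, -0.003, -0.168]
ft_force: [0.1, 0.0, -0.2]
finger_gap: -0.0
gripper_force: 0.0
```

```bash
python3 -c "
from plant import ctrl
print(ctrl.hand_in())"
```

```text
the job is handed in; nothing more can be done
None
```

I laid the wedge loose in the slot and pushed it level to about 18 N; it stayed put when released, with the rack square to the fence, and I handed the job in at about 18 s, though I could not measure the rack's clamping force directly and no verdict came back.

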